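# Drop a drill-jig cover on its dowel and hold it down

### The arm

A 6-joint arm with a two-finger parallel gripper is mounted at the origin on a cart in front of the work surface, level with it; the furniture and walls round the work are solid. World frame = base frame: x ahead of the robot, y to its left, z up, the work surface at z = 0. Lengths are in m, angles in rad, forces in N, time in s.
With the tool pointing down it reaches from about 0.35 to 0.975 m from the base axis. Payload 4.9 kg.
Tool frame: the origin (TCP) lies on the front face of the gripper's body, between the roots of the fingers; the fingertips stand ctrl.tip_extent ahead of it and the grasp point (between the pads) lies 54 mm ahead of it (ctrl.tip_extent is the distance from the TCP to the fingertips, in m); z points along the fingers, y is the line along which they close (so a half turn about z gives the same grasp; the last joint's range is limited). The gripper opens to 85 mm and grips with 20 to 120 N. Pads are 22 mm wide; open, the fingers measure 114 mm over their backs; the gripper's body (76 mm by 85 mm) begins 54 mm behind the grasp point. The pads swing forward as they close: fully open they stand 13 mm farther back than shut.
Start: joints at [1.144, 0.053, 1.613, -0, 1.476, -0.119], TCP at [0.189, 0.596, 0.304] pointing down, gripper open.
Joint ranges: [-3.01, 3.01], [-1.01, 2.22], [0.06, 2.58], [-1.02, 4.17], [0.09, 2.62], [-3.14, 3.14]. Speed limits (rad/s): [2.57, 2.57, 3.14, 3.14, 3.14, 3.14].

### API

Orientations are given as a rotation vector (axis times angle).
In Python, from station import ctrl gives the robot as it stands.
- The arm moves only by the tool apply_moves, never from a script. Its argument "rows" is one flat list of numbers, 6 for each row, row after row: the shift along the tool's x, y, z normalised to -1 to 1, where 1 is 0.6 m, then the turn, a rotation vector about the tool's x, y, z normalised to -1 to 1, where 1 is 90 degrees. A call has 1 to 20 rows; each row is the pose to reach, as a shift and turn from the pose commanded when the call began, along the tool's axes at that moment; what a row does not reach only later rows make up. A row lasts 1/10 s, in which the tool goes at most 50 mm and 8.59 degrees, less where a joint would pass 70% of its speed; a pose out of reach is approached as far as the arm can. A call with a number of a shift or a turn outside -1 to 1 is refused whole. A call with a gripper value outside its range is refused whole. "grip" is the opening, from 0 (shut) to 1 (fully open), set as the call begins (left out, the last holds). The fingers move at their own pace and stop on an object; "grip_force" is the grip in N (left out, the last holds). Time passes only in rows, so rows that repeat a pose let the fingers close. It gives the time, the measured TCP pose, the force, the opening and the grip force at its end, in the units of the state.
- ctrl.get_obs(): the state, without advancing time (a new reading comes with each control period).
- ctrl.get_image(name): name is "scene" or "side" or "wrist"; returns (picture, depth): 400x640x3 uint8, blue, green, red; 400x640 float32, m along the optical axis (not along the pixel's ray), 0 where there is no reading.
- ctrl.camera_model(name): a dict with "mtx" (3x3 intrinsics, pixels), "R" (3x3) and "t" (3): a world point X has camera coordinates R X + t; the wrist camera has in their place "tool_from_camera" (4x4, takes a point from camera to tool coordinates, whose origin is the TCP and whose axes are the flange's). Camera axes: x right, y down, z forward; pixel columns grow to the right and rows downward; lengths in m; the calibration is good to about 2 mm. The wrist camera is an equidistant fisheye: a pixel r from the principal point sees the ray r / f radians off the axis. A picture is of the moment at which its call begins: read the wrist's pose just before it. camera_model takes no time and is no camera call.
- ctrl.finish_job(): hands the job in; it is judged then, once.
The state is a dict: "t": time; "q": joint angles; "dq": joint speeds; "effort": joint torques, N m; "tool_pos": TCP position; "tool_rot": TCP orientation; "contact_force": force on the tool from outside, world axes, zero at the start; "wrist_torque": the same for the moment, N m; "opening": finger opening in m; "grip_force": force on a finger pad.
Only numpy, scipy, OpenCV 4.12 (cv2) and the standard library are available. Lean on these libraries where they do the work, as an engineer would, in place of code of your own. Each camera call takes 0.05 s, during which the arm holds its last target. There are 200 camera calls.

### The job

Pick up the jig cover by its sprung grip and set it square on the steel fixture base: the dowel stands somewhere along the base's dark groove and is hidden once the cover is over it, so slide the cover along the groove until its hole drops on and the cover lies flat on the deck. Then press the sprung grip down well past half of its travel and finish like that, still gripping and pressing it. Leave the bush, the steel block and the small hex key where they are.

Things in the scene. Friction and masses are not known exactly. Their poses are not given: they have to be found in the camera images.
- fixture_base: Fixed dark steel base, 170 (x) by 100 (y) mm, 25 mm high, a 6 mm lug 8 mm high at each x end; it may stand left or right of the toggle clamp. Origin: centre of its underside, z up; flat deck at z = 25 mm. A dark groove mark, 60 x 12 mm, runs along its x axis in the middle of the deck.
- deck_middle (a point): Middle of the deck and of the groove (axes as the base's). One fixed upright steel dowel stands on the deck on the groove's centre line (y = 0), anywhere from x = -20 to +20 mm of here: it differs every time and is not tracked. It is 14 mm high: 10 mm in diameter for the lower 7 mm, then tapering to 4 mm at its top.
- cover: Loose aluminium plate, 120 (x) by 80 (y) by 20 mm, 0.3 to 0.5 kg with its grip. Origin: centre of its underside, z up. A blind round hole, 13 mm in diameter, 16 mm deep, opens in the underside at the origin. It may go on either way round (its x along the base's x or reversed). On the dowel's top its underside rides 14 mm above the deck; home, it lies on the deck.
- grip (a joint): Travel of the black sprung grip block on top of the cover: 0 = up (at rest and while the cover hangs from it), 0.010 m = pressed right down. The spring pushes the grip up with 1.4 N at 0 plus 0.7 N per mm of travel (8.4 N at 10 mm).
- grip_point (a point): Point to grasp, in the middle of the grip, 54 mm above the cover's underside when up (axes as the cover's). The grip is a rounded black block 50 (cover x) by 24 (cover y) by 32 mm, from 20 mm below to 12 mm above this point, with 14 mm of air between it and the plate, less when pressed. Fingers close along the cover's y.
- bush: Bystander: steel guide bush with a collar, 38 mm in diameter, 42 mm high. Origin: centre of its underside.
- block: Bystander: ground steel block 45 x 20 x 16 mm. Origin: centre of its underside.
- hex_key: Bystander: small black L-shaped hex key, 88 x 33 x 5 mm, lying flat. Origin: centre of its underside.
Mind the look-alikes: they are no part of the job. Several things have the shape of the fixture_base; the one meant has the colours described above.

How it is judged:
On the way, in this order (a step that is already met when the one before it is completed fails the run):
1. the cover is lifted clear of the bench by the gripper (height (world z) of cover above 0.05 m and contact force between the fingers and cover above 2 N), for 0.2 s.
2. the cover has dropped over the dowel and lies flat and square on the deck (z of cover in the frame of fixture_base between 0.022 and 0.028 m and x of cover in the frame of fixture_base between -0.028 and 0.028 m and y of cover in the frame of fixture_base between -0.006 and 0.006 m and angle between cover's own z axis and vertical below 0.06 rad and angle between the x axis of cover and the x axis of fixture_base, either way round below 0.17 rad), for 0.2 s.
At the end, for the whole second after the job is handed in: Cover on the deck over the dowel (within 3 mm of the deck; tilt < 0.06 rad; off centre < 6 mm across, < 28 mm along the groove; square within 0.17 rad, either way round), at rest, bearing on the base with > 3 N, fingers holding the grip (> 2 N) pressed more than 5.5 of its 10 mm (all of step 2 and value of joint grip above 0.0055 m and contact force between the fingers and cover above 2 N and contact force between cover and fixture_base above 3 N and linear speed of cover below 0.02 m/s); the arm keeps its last pose, push and grip.
It fails at once if the bush was moved by more than 20 mm (distance of bush from where it was at the start of the episode above 0.02 m).
It fails at once if the block was moved by more than 20 mm (distance of block from where it was at the start of the episode above 0.02 m).
It fails at once if the hex_key was moved by more than 20 mm (distance of hex_key from where it was at the start of the episode above 0.02 m).
It also fails if it takes over 48 s, if anything falls off the work surface, if the arm or the gripper's body presses on something with over 40 N, if the wrist force passes 120 N, or if a joint passes its speed limit or range.

## Working session

There is one attempt and no reset: what is moved stays moved. The work goes in short steps, Python scripts to look and compute and a tool call to move; the robot and the scene stay as the last step left them, time stands still between calls to the robot, and variables do not carry over. Pictures are saved under pics/ and viewed, at most 10 in all, crops included, and the job is handed in when it is done.

Besides the shell and the picture viewer there is one more tool, called as name(argument=value, ...), one argument or row to a line, values as JSON. apply_moves: Moves the arm, as the interface text tells. Its arguments: {"type":"object","properties":{"rows":{"type":"array","items":{"type":"number"}},"grip":{"type":"number"},"grip_force":{"type":"number"}},"required":["rows"]}

```bash
mkdir -p pics; ls
python3 - <<'E'
from station import ctrl
import cv2,numpy as np
for n in("scene","side"):
    im,d=ctrl.get_image(n); cv2.imwrite(f"pics/{n}0.png",im); np.save(f"pics/{n}0.npy",d)
    m=ctrl.camera_model(n); print(n,m["mtx"].round(1).tolist(),(-m["R"].T@m["t"]).round(3),m["R"].round(2).tolist())
o=ctrl.get_obs();print(o["t"],o["tool_pos"],o["tool_rot"],o["contact_force"],ctrl.tip_extent)
E
```

```text
pics
scene [[418.0, 0.0, 328.7], [0.0, 418.0, 194.2], [0.0, 0.0, 1.0]] [-0.256 -0.816  1.021] [[0.6, -0.8, -0.01], [-0.56, -0.41, -0.71], [0.57, 0.43, -0.7]]
side [[375.3, 0.0, 320.9], [0.0, 375.3, 200.6], [0.0, 0.0, 1.0]] [ 0.494 -1.259  0.635] [[1.0, -0.04, 0.0], [-0.02, -0.48, -0.88], [0.04, 0.88, -0.48]]
0.1 [0.18916897 0.59524005 0.30280643] [-4.81483668e-01 -3.10400547e+00  2.73554605e-03] [-0.00253174  0.60531569 -0.02021357] 0.0726
```

View pics/scene0.png

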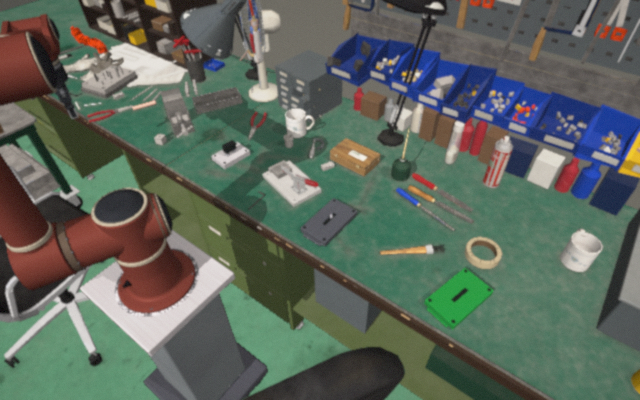

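View pics/side0.png

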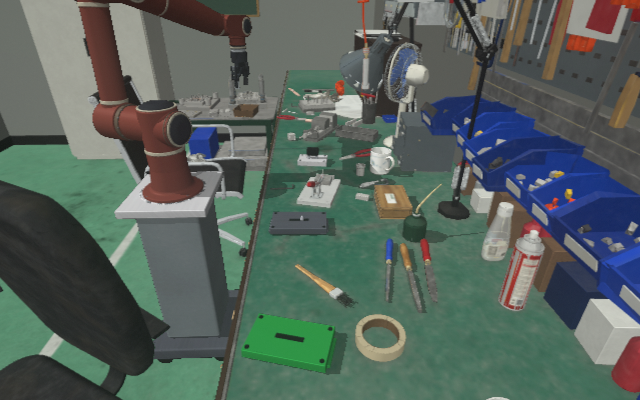

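Scene view: the cover with its black grip is at about (230,153). The toggle clamp at (292,183) isn't part of the job. There are two base shapes: dark steel at (330,222) with a dowel-like spot, and green at (460,295). The dark one fits "dark steel". I'll confirm it in a crop.

```bash
cat > h.py <<'E'
from station import ctrl
import cv2,numpy as np
from scipy.spatial.transform import Rotation as Rot
def toworld(n,d):
    m=ctrl.camera_model(n);v,u=np.mgrid[:400,:640]
    K=m["mtx"];c=np.stack([(u-K[0,2])/K[0,0]*d,(v-K[1,2])/K[1,1]*d,d],-1)
    return (c-m["t"])@m["R"]
E
python3 - <<'E'
from h import *
im=cv2.imread("pics/scene0.png");s=cv2.imread("pics/side0.png")
a=cv2.resize(im[130:250,200:360],(800,600),interpolation=3)
cv2.imwrite("pics/c1.png",a)
d=np.load("pics/scene0.npy");W=toworld("scene",d)
def box(mask,name):
    p=W[mask]; 
    r=cv2.minAreaRect(p[:,:2].astype(np.float32)*1000);print(name,len(p),np.round(p.mean(0),4),r)
roi=np.zeros((400,640),bool);roi[195:248,298:362]=1
z=W[...,2]
box(roi&(z>.018)&(z<.029)&(d>0),"base deck")
roi[:]=0;roi[135:172,205:255]=1
box(roi&(z>.012)&(z<.026),"plate"); box(roi&(z>.05),"grip")
print(np.percentile(z[roi],[5,50,99]))
E
```

```text
base deck 1238 [ 0.46   -0.2745  0.025 ] ((466.40081787109375, -225.5123748779297), (197.66583251953125, 174.53140258789062), 88.13136291503906)
plate 408 [0.512  0.2259 0.0199] ((553.5869140625, 231.04298400878906), (91.50267791748047, 197.14981079101562), 83.43659210205078)
grip 106 [0.4709 0.1706 0.1164] ((127.43110656738281, -274.6195068359375), (1325.301025390625, 51.16391372680664), 52.500179290771484)
[-0.0030162   0.00200467  0.06890258]
```

View pics/c1.png

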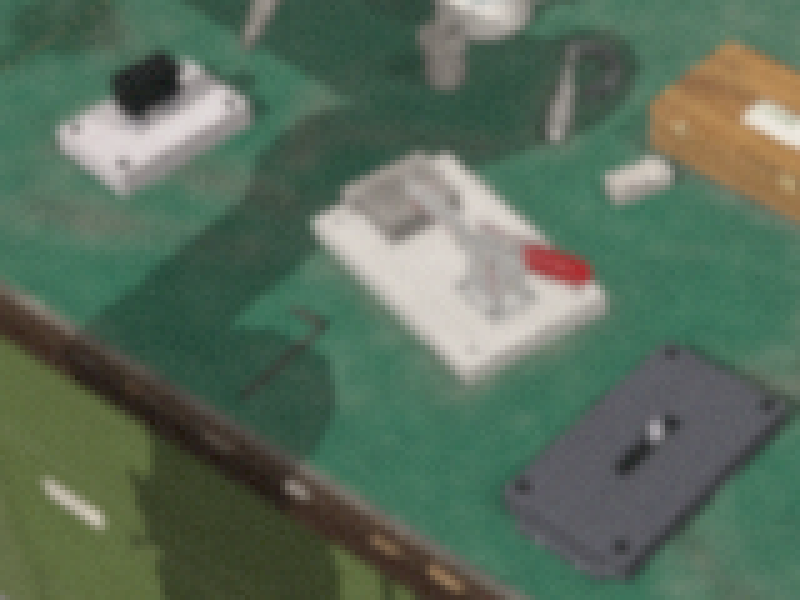

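The crop confirms it. The dark steel base is at crop (650,455), with the bright dowel on its groove at (657,430). The cover and grip are at (150,110). Of the bystanders, the hex key is at (285,350), the bush at (443,55) and the block at (640,180).

Run:
```python
from h import *
d=np.load("pics/scene0.npy");W=toworld("scene",d);im=cv2.imread("pics/scene0.png")
z=W[...,2]
def box(roi,lo,hi,name,extra=None):
    m=np.zeros((400,640),np.uint8);x0,y0,x1,y1=roi
    m[y0:y1,x0:x1]=((z>lo)&(z<hi)&(d>0))[y0:y1,x0:x1]
    if extra is not None:m[~extra]=0
    m=cv2.erode(m,np.ones((2,2),np.uint8))
    n,l,st,_=cv2.connectedComponentsWithStats(m,connectivity=4);k=1+np.argmax(st[1:,4]);p=W[l==k]
    print(name,len(p),p.mean(0).round(4),p[:,2].std().round(4),st[k],cv2.minAreaRect(p[:,:2].astype(np.float32)*1000))
box((295,190,365,250),.017,.033,"deck")
box((205,140,258,172),.012,.028,"plate")
g=im.max(2)<60
box((215,135,245,160),.045,.08,"grip",g)
box((240,180,280,220),-.003,.01,"hex",im.max(2)<60)
# dowel: crop(657,430)->pixel
u,v=200+657/5,130+430/5;print(u,v,W[int(v),int(u)],W[214:219,329:334,2].round(3))
```

```text
deck 1156 [ 0.4589 -0.2786  0.0252] 0.0023 [ 302  200   55   45 1156] ((463.4991455078125, -275.82513427734375), (98.1114730834961, 168.54762268066406), 87.3026123046875)
plate 334 [0.509  0.2219 0.0201] 0.0028 [213 144  37  23 334] ((516.2413940429688, 231.36151123046875), (80.09398651123047, 121.93499755859375), 82.8093032836914)
grip 63 [0.5125 0.2258 0.0599] 0.0065 [224 142  11  10  63] ((513.3702392578125, 225.38601684570312), (16.268131256103516, 47.409751892089844), 87.27701568603516)Traceback (most recent call last):
  File "<stdin>", line 15, in <module>
  File "<stdin>", line 9, in box
    return _wrapfunc(a, 'argmax', axis=axis, out=out, **kwds)
    return bound(*args, **kwds)
ValueError: attempt to get argmax of an empty sequence
```

```bash
cat >> h.py <<'E'
def goto(pos,yaw,q=None):
    """tool pointing down, tool-y along world direction yaw+90 (mod 180): rows numbers from commanded~measured pose"""
    o=ctrl.get_obs();R0=Rot.from_rotvec(o["tool_rot"]);p0=np.array(o["tool_pos"])
    best=None
    for s in(1,-1):
        x=s*np.array([np.cos(yaw),np.sin(yaw),0]);zz=np.array([0,0,-1.]);y=np.cross(zz,x)
        rv=(R0.inv()*Rot.from_matrix(np.stack([x,y,zz],1))).as_rotvec()
        if best is None or np.linalg.norm(rv)<np.linalg.norm(best):best=rv
    print("t",o["t"],"p",p0.round(4),"shift/0.6",(R0.inv().apply(np.array(pos)-p0)/.6).round(4),"turn/90",(best/(np.pi/2)).round(4))
    return best
E
python3 - <<'E'
from h import *
for n in("scene","side"):
    d=np.load(f"pics/{n}0.npy");P=toworld(n,d)[d>0]
    for y in np.arange(-.5,.7,.1):
        m=(P[:,1]>y)&(P[:,1]<y+.1)&(P[:,0]>.2)&(P[:,0]<.75)&(P[:,2]>.03)
        q=P[m]; 
        print(n,y.round(1),[(x.round(2),q[(q[:,0]>x)&(q[:,0]<x+.11),2].max().round(2)) for x in(.2,.31,.42,.53,.64) if ((q[:,0]>x)&(q[:,0]<x+.11)).sum()>3])
m=ctrl.camera_model("scene");K=m["mtx"]
for zz in(.032,.039):
    r=m["R"].T@np.linalg.inv(K)@[331.4,215.5,1];c=-m["R"].T@m["t"];print("dowel",c+r*(zz-c[2])/r[2])
print(Rot.from_rotvec(ctrl.get_obs()["tool_rot"]).as_matrix().round(3))
goto((.516,.231,.25),np.radians(-7.2))
s=cv2.imread("pics/side0.png")
cv2.imwrite("pics/c2.png",cv2.resize(s[195:245,260:340],(800,500),interpolation=2))
E
```

```text
Traceback (most recent call last):
AttributeError: 'float' object has no attribute 'round'
```

Run:
```python
from h import *
for n in("scene","side"):
    d=np.load(f"pics/{n}0.npy");P=toworld(n,d)[d>0]
    for y in np.arange(-.5,.7,.1):
        m=(P[:,1]>y)&(P[:,1]<y+.1)&(P[:,0]>.2)&(P[:,0]<.75)&(P[:,2]>.03)
        q=P[m]; 
        print(n,round(y,1),[(x,float(q[(q[:,0]>x)&(q[:,0]<x+.11),2].max().round(2))) for x in(.2,.31,.42,.53,.64) if ((q[:,0]>x)&(q[:,0]<x+.11)).sum()>3])
m=ctrl.camera_model("scene");K=m["mtx"]
for zz in(.032,.039):
    r=m["R"].T@np.linalg.inv(K)@[331.4,215.5,1];c=-m["R"].T@m["t"];print("dowel",c+r*(zz-c[2])/r[2])
print(Rot.from_rotvec(ctrl.get_obs()["tool_rot"]).as_matrix().round(3))
goto((.516,.231,.25),np.radians(-7.2))
s=cv2.imread("pics/side0.png")
cv2.imwrite("pics/c2.png",cv2.resize(s[195:245,260:340],(800,500),interpolation=2))
```

```text
scene -0.5 [(0.42, 0.74), (0.53, 0.73)]
scene -0.4 [(0.42, 0.03)]
scene -0.3 [(0.42, 0.11), (0.64, 0.05)]
scene -0.2 [(0.42, 0.12), (0.53, 0.07), (0.64, 0.05)]
scene -0.1 [(0.42, 0.07), (0.53, 0.08), (0.64, 0.05)]
scene -0.0 [(0.42, 0.04), (0.53, 0.04), (0.64, 0.05)]
scene 0.1 [(0.64, 0.09)]
scene 0.2 [(0.42, 0.07), (0.53, 0.07), (0.64, 0.53)]
scene 0.3 [(0.64, 0.32)]
scene 0.4 [(0.2, 0.56), (0.42, 0.07), (0.53, 0.06), (0.64, 0.43)]
scene 0.5 [(0.2, 0.56), (0.31, 0.03), (0.42, 0.08), (0.53, 0.09), (0.64, 0.43)]
scene 0.6 [(0.2, 0.34), (0.42, 0.09), (0.53, 0.09), (0.64, 0.4)]
side -0.5 []
side -0.4 []
side -0.3 [(0.42, 0.12), (0.64, 0.05)]
side -0.2 [(0.42, 0.12), (0.53, 0.07), (0.64, 0.05)]
side -0.1 [(0.42, 0.07), (0.53, 0.07), (0.64, 0.05)]
side -0.0 [(0.42, 0.04), (0.53, 0.05), (0.64, 0.04)]
side 0.1 [(0.64, 0.62)]
side 0.2 [(0.42, 0.07), (0.53, 0.07), (0.64, 0.62)]
side 0.3 []
side 0.4 [(0.2, 0.56), (0.42, 0.06), (0.53, 0.06), (0.64, 0.42)]
side 0.5 [(0.2, 0.56), (0.31, 0.03), (0.42, 0.08), (0.53, 0.09), (0.64, 0.42)]
side 0.6 [(0.2, 0.54), (0.53, 0.09), (0.64, 0.09)]
dowel [ 0.47792429 -0.27408022  0.032     ]
dowel [ 0.47273015 -0.27791661  0.039     ]
[[-0.953  0.303 -0.001]
 [ 0.303  0.953 -0.002]
 [ 0.    -0.002 -1.   ]]
t 0.1 p [0.1892 0.5952 0.3028] shift/0.6 [-0.703  -0.4134  0.0886] turn/90 [-0.0011 -0.0002 -0.1159]
```

View pics/c2.png

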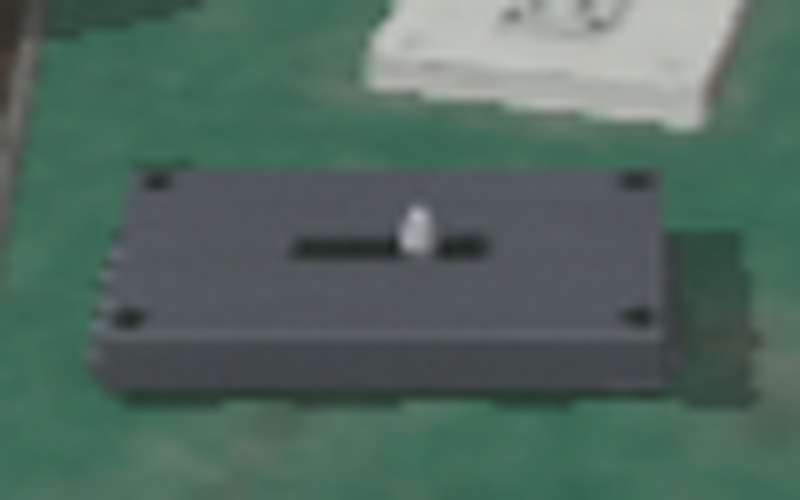

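Side crop: dowel at crop x≈418, groove from 290 to 488. That puts the dowel about +9 mm from the middle, near (0.4725, -0.276) in world. The corridor is clear below z 0.12, so I'll go above the cover.

apply_moves(
  rows=[-0.703,-0.413,0.06,0,0,-0.116,-0.703,-0.413,0.06,0,0,-0.116,-0.703,-0.413,0.06,0,0,-0.116,-0.703,-0.413,0.06,0,0,-0.116,-0.703,-0.413,0.06,0,0,-0.116,-0.703,-0.413,0.06,0,0,-0.116,-0.703,-0.413,0.06,0,0,-0.116,-0.703,-0.413,0.06,0,0,-0.116,-0.703,-0.413,0.15,0,0,-0.116,-0.703,-0.413,0.15,0,0,-0.116,-0.703,-0.413,0.15,0,0,-0.116,-0.703,-0.413,0.15,0,0,-0.116,-0.703,-0.413,0.15,0,0,-0.116],
  grip=1,
)

```text
t: 1.4
tool_pos: [0.516, 0.2324, 0.2144]
tool_rot: [0.197, 3.135, 0.001]
contact_force: [-0.5, 0.4, -0.2]
opening: 0.0854
grip_force: 0.0
```

Run:
```python
from h import *
o=ctrl.get_obs();im,d=ctrl.get_image("wrist");cv2.imwrite("pics/w1.png",im);np.save("pics/w1.npy",d)
m=ctrl.camera_model("wrist");print({k:np.round(v,3).tolist() for k,v in m.items()})
print(o["q"],o["t"])
p=(.516,.231)
goto((*p,.108),np.radians(-7.2))
# wrist depth cloud (depth along axis)
K=m["mtx"];v,u=np.mgrid[:400,:640];f=K[0,0]
x=(u-K[0,2])/f;y=(v-K[1,2])/K[1,1];r=np.hypot(x,y)+1e-9
T=m["tool_from_camera"];s=np.tan(np.minimum(r,1.45))/r
C=np.stack([x*s*d,y*s*d,d],-1)
Wd=Rot.from_rotvec(o["tool_rot"]).apply((C@T[:3,:3].T+T[:3,3]).reshape(-1,3))+o["tool_pos"];Wd=Wd.reshape(400,640,3)
np.save("pics/w1w.npy",Wd)
ok=(d>0)&(r<1.4)&(np.abs(Wd[...,0]-p[0])<.1)&(np.abs(Wd[...,1]-p[1])<.08)
for n,lo,hi in(("plate",.014,.027),("grip",.06,.072)):
    k=(ok&(Wd[...,2]>lo)&(Wd[...,2]<hi)).astype(np.uint8);k=cv2.erode(k,np.ones((3,3)))
    nn,l,st,_=cv2.connectedComponentsWithStats(k,connectivity=4)
    if nn<2: print(n,"none");continue
    q=Wd[l==1+np.argmax(st[1:,4])];print(n,len(q),q.mean(0).round(4),cv2.minAreaRect(q[:,:2].astype(np.float32)*1000))
```

```text
{'mtx': [[309.707, 0.0, 315.574], [0.0, 309.707, 197.688], [0.0, 0.0, 1.0]], 'tool_from_camera': [[0.0, -0.946, -0.324, 0.083], [1.0, -0.0, 0.001, -0.001], [-0.001, -0.324, 0.946, -0.071], [0.0, 0.0, 0.0, 1.0]]}
[ 2.91434111e-01 -1.54289987e-02  1.83516507e+00  5.83216338e-04
  1.32155127e+00 -1.15428311e+00] 1.4
t 1.45 p [0.516  0.2328 0.2151] shift/0.6 [-1.000e-04 -3.200e-03  1.785e-01] turn/90 [0.0007 0.0008 0.0009]
plate 8107 [0.5115 0.2356 0.0208] ((519.8008422851562, 234.31390380859375), (79.15289306640625, 118.47908782958984), 82.78976440429688)
grip 1645 [0.5176 0.2346 0.0665] ((519.30517578125, 234.51693725585938), (22.19147491455078, 47.82590866088867), 83.72510528564453)
```

View pics/w1.png

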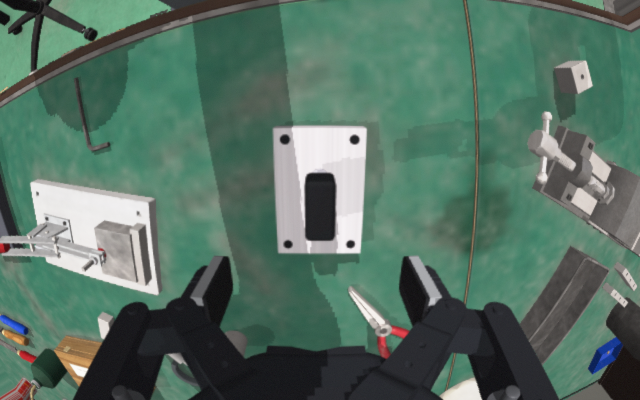

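The wrist view shows the cover square under the tool: plate centre at about (320,190), grip at (320,207). It measures (0.519, 0.2345), so only a small correction is needed. Descend and grip.

apply_moves(
  rows=[-0.005,0.003,0.07,0,0,0,-0.005,0.003,0.13,0,0,0,-0.005,0.003,0.165,0,0,0,-0.005,0.003,0.18,0,0,0,-0.005,0.003,0.18,0,0,0,-0.005,0.003,0.18,0,0,0],
)

```text
t: 2.05
tool_pos: [0.5203, 0.2341, 0.1079]
tool_rot: [0.195, 3.133, 0.002]
contact_force: [-0.7, 0.7, -0.2]
opening: 0.0856
grip_force: 0.0
```

apply_moves(
  rows=[0,0,0,0,0,0,0,0,0,0,0,0,0,0,0,0,0,0,0,0,0,0,0,0,0,0,0,0,0,0,0,0,0,0,0,0,0,0,0,0,0,0,0,0,0,0,0,0],
  grip=0,
  grip_force=60,
)

```text
t: 2.85
tool_pos: [0.5197, 0.2332, 0.1061]
tool_rot: [0.197, 3.135, 0.001]
contact_force: [-0.2, 1.2, 1.5]
opening: 0.0232
grip_force: 61.6
```

apply_moves(
  rows=[0,0,-0.03,0,0,0,0,0,-0.08,0,0,0,0,0,-0.14,0,0,0,0,0,-0.2,0,0,0,0,0,-0.2,0,0,0,0,0,-0.2,0,0,0],
)

```text
t: 3.45
tool_pos: [0.519, 0.2328, 0.225]
tool_rot: [-0.197, -3.134, 0.001]
contact_force: [-0.2, 0.3, -5.6]
opening: 0.0231
grip_force: 61.0
```

Run:
```python
from h import *
o=ctrl.get_obs();print(o["contact_force"])
im,d=ctrl.get_image("wrist");cv2.imwrite("pics/w2.png",im)
# tool pose for cover centred at dowel: same TCP xy
goto((.4725,-.276,.23),np.radians(-2.7))
```

```text
[-0.24454761  0.33371761 -5.60196294]
t 3.5 p [0.5182 0.2326 0.2232] shift/0.6 [-0.0307 -0.8505 -0.0097] turn/90 [-0.0012 -0.0026 -0.05  ]
```

View pics/w2.png

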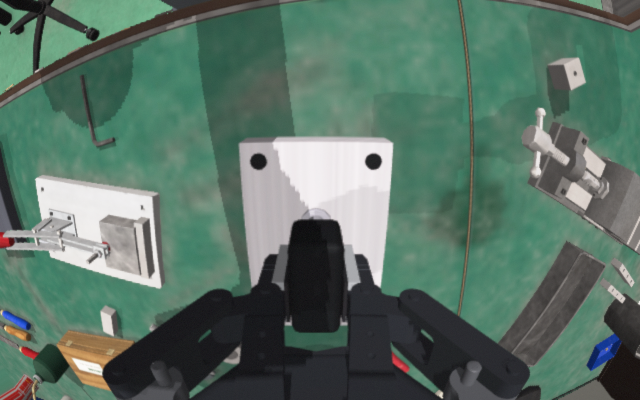

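Run:
```python
from h import *
d=np.load("pics/side0.npy");W=toworld("side",d);z=W[...,2]
def box(roi,lo,hi,name):
    m=np.zeros((400,640),np.uint8);x0,y0,x1,y1=roi
    m[y0:y1,x0:x1]=((z>lo)&(z<hi)&(d>0))[y0:y1,x0:x1]
    n,l,st,_=cv2.connectedComponentsWithStats(m,connectivity=4);k=1+np.argmax(st[1:,4]);p=W[l==k]
    print(name,len(p),p.mean(0).round(4),st[k],cv2.minAreaRect(p[:,:2].astype(np.float32)*1000))
box((264,200,336,235),.018,.032,"deck")
box((290,145,335,170),.013,.027,"plate")
for n in("scene","side"):
    Q=toworld(n,np.load(f"pics/{n}0.npy"));k=(abs(Q[...,0]-.465)<.1)&(abs(Q[...,1]+.276)<.06)&(Q[...,2]>.045)
    print(n,Q[k].round(3)[:12].tolist(),np.argwhere(k)[:12].tolist())
m=ctrl.camera_model("side");K=m["mtx"];c=-m["R"].T@m["t"]
for (u,v,zz) in((260+41.8,195+25,.025),(260+41.8,195+20.7,.039),(289,219.7,.025),(308.8,219.5,.025)):
    r=m["R"].T@np.linalg.inv(K)@[u,v,1];print((c+r*(zz-c[2])/r[2]).round(4))
```

```text
deck 1030 [ 0.465  -0.2806  0.0251] [ 269  212   58   19 1030] ((465.2104797363281, -274.6916809082031), (100.8454360961914, 170.32931518554688), 88.00334167480469)
plate 226 [0.5171 0.2254 0.0202] [297 154  30  10 226] ((518.1777954101562, 235.04238891601562), (90.59883880615234, 120.06326293945312), 83.14521789550781)
scene [] []
side [] []
[ 0.4766 -0.2753  0.025 ]
[ 0.4769 -0.2729  0.039 ]
[ 0.4372 -0.2721  0.025 ]
[ 0.4982 -0.2731  0.025 ]
```

apply_moves(
  rows=[0,0,-0.05,0,0,0,0,0,-0.12,0,0,0,0,-0.03,-0.12,0,0,-0.01,0,-0.09,-0.12,0,0,-0.02,-0.01,-0.16,-0.12,0,0,-0.03,-0.01,-0.23,-0.12,0,0,-0.05,-0.02,-0.3,-0.12,0,0,-0.05,-0.02,-0.37,-0.12,0,0,-0.05,-0.03,-0.44,-0.12,0,0,-0.05,-0.03,-0.51,-0.12,0,0,-0.05,-0.03,-0.58,-0.12,0,0,-0.05,-0.03,-0.65,-0.12,0,0,-0.05,-0.03,-0.72,-0.12,0,0,-0.05,-0.03,-0.78,-0.12,0,0,-0.05,-0.03,-0.82,-0.12,0,0,-0.05,-0.03,-0.845,-0.12,0,0,-0.05,-0.03,-0.85,-0.12,0,0,-0.05,-0.03,-0.85,-0.12,0,0,-0.05],
)

```text
t: 5.3
tool_pos: [0.4731, -0.2746, 0.2963]
tool_rot: [-0.074, -3.139, -0.004]
contact_force: [0.2, 0.6, -4.5]
opening: 0.023
grip_force: 60.9
```

Run:
```python
from h import *
goto((.476,-.2745,.155),np.radians(-2.3))
```

```text
t 5.3 p [ 0.4731 -0.2746  0.2963] shift/0.6 [-5.300e-03 -2.000e-04  2.355e-01] turn/90 [ 0.0014 -0.0014 -0.0045]
```

apply_moves(
  rows=[-0.005,0,0.06,0,0,-0.004,-0.005,0,0.12,0,0,-0.004,-0.005,0,0.18,0,0,-0.004,-0.005,0,0.22,0,0,-0.004,-0.005,0,0.235,0,0,-0.004,-0.005,0,0.235,0,0,-0.004,-0.005,0,0.235,0,0,-0.004],
)

```text
t: 6.0
tool_pos: [0.4774, -0.2753, 0.1585]
tool_rot: [0.063, 3.139, -0.002]
contact_force: [0.2, 0.3, -4.0]
opening: 0.0227
grip_force: 60.8
```

Run:
```python
from h import *
o=ctrl.get_obs();im,d=ctrl.get_image("wrist");cv2.imwrite("pics/w3.png",im);np.save("pics/w3.npy",d)
print(o["tool_pos"],o["tool_rot"],o["contact_force"])
m=ctrl.camera_model("wrist");K=m["mtx"];v,u=np.mgrid[:400,:640];f=K[0,0]
x=(u-K[0,2])/f;y=(v-K[1,2])/f;r=np.hypot(x,y)+1e-9;s=np.tan(np.minimum(r,1.45))/r
T=m["tool_from_camera"];C=np.stack([x*s*d,y*s*d,d],-1)
W=(Rot.from_rotvec(o["tool_rot"]).apply((C@T[:3,:3].T+T[:3,3]).reshape(-1,3))+o["tool_pos"]).reshape(400,640,3)
np.save("pics/w3w.npy",W)
for n,lo,hi in(("plate",.062,.076),("deck",.018,.032)):
    k=((d>0)&(r<1.3)&(W[...,2]>lo)&(W[...,2]<hi)&(abs(W[...,0]-.47)<.12)&(abs(W[...,1]+.275)<.07)).astype(np.uint8)
    nn,l,st,_=cv2.connectedComponentsWithStats(k,connectivity=4)
    for j in np.argsort(-st[1:,4])[:2]+1:
        q=W[l==j];print(n,st[j],q.min(0).round(4),q.max(0).round(4),cv2.minAreaRect(q[:,:2].astype(np.float32)*1000))
```

```text
[ 0.47737622 -0.27528714  0.1584935 ] [ 6.26021207e-02  3.13899346e+00 -2.06970547e-03] [ 0.15398973  0.2968719  -4.04998728]
plate [  239   139   154   148 15431] [ 0.4161 -0.3176  0.062 ] [ 0.5078 -0.234   0.076 ] ((461.7861633300781, -275.6886291503906), (80.92505645751953, 89.04512023925781), 87.73684692382812)
plate [285 315   7  11  37] [ 0.528  -0.2991  0.0711] [ 0.5373 -0.2943  0.0739] ((532.5638427734375, -296.7250671386719), (4.069983959197998, 9.467700958251953), 84.8814468383789)
deck [ 242   77  152   65 8728] [ 0.3808 -0.3224  0.0226] [ 0.426  -0.2212  0.0286] ((402.2637634277344, -272.05413818359375), (100.95068359375, 42.12800598144531), 86.89595031738281)
deck [381 273   2   1   2] [ 0.5298 -0.2264  0.0243] [ 0.5298 -0.2256  0.0244] ((529.7835083007812, -226.0400848388672), (0.7958076596260071, 0.0), 90.07909393310547)
```

View pics/w3.png

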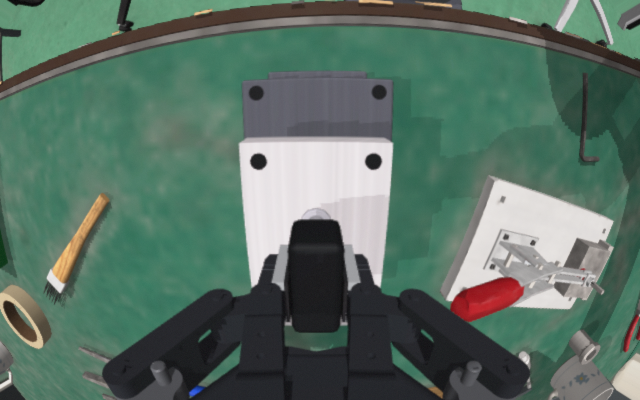

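The wrist view shows the cover hovering over the dark base and nearly square, with the deck visible at (320,110) and the plate at (317,200). In the same depth frame, the cover needs about -2 mm in x and +0.7 mm in y to sit over the estimated dowel. I'll lower it gently and watch the force.

apply_moves(
  rows=[0.003,0.001,0.005,0,0,0.004,0.003,0.001,0.01,0,0,0.004,0.003,0.001,0.015,0,0,0.004,0.003,0.001,0.019,0,0,0.004,0.003,0.001,0.023,0,0,0.004,0.003,0.001,0.027,0,0,0.004,0.003,0.001,0.031,0,0,0.004,0.003,0.001,0.031,0,0,0.004,0.003,0.001,0.031,0,0,0.004],
)

```text
t: 6.95
tool_pos: [0.4748, -0.2745, 0.1382]
tool_rot: [0.074, 3.14, 0.001]
contact_force: [1.0, 0.9, -5.3]
opening: 0.0232
grip_force: 61.0
```

There's no upward force with the underside at about 32 mm, below the 39 mm dowel top, so the hole is already over the dowel. Continue down to the deck, then start pressing.

apply_moves(
  rows=[0,0,0.003,0,0,0,0,0,0.006,0,0,0,0,0,0.009,0,0,0,0,0,0.012,0,0,0,0,0,0.012,0,0,0,0,0,0.012,0,0,0],
)

```text
t: 7.55
tool_pos: [0.475, -0.2746, 0.1317]
tool_rot: [0.074, 3.14, 0.0]
contact_force: [1.2, 2.3, 0.8]
opening: 0.0232
grip_force: 61.6
```

Run:
```python
from h import *
o=ctrl.get_obs();d=ctrl.get_image("wrist")[1]
print(o["tool_pos"],o["tool_rot"],o["contact_force"])
m=ctrl.camera_model("wrist");K=m["mtx"];v,u=np.mgrid[:400,:640];f=K[0,0]
x=(u-K[0,2])/f;y=(v-K[1,2])/f;r=np.hypot(x,y)+1e-9;s=np.tan(np.minimum(r,1.45))/r
T=m["tool_from_camera"];C=np.stack([x*s*d,y*s*d,d],-1)
W=(Rot.from_rotvec(o["tool_rot"]).apply((C@T[:3,:3].T+T[:3,3]).reshape(-1,3))+o["tool_pos"]).reshape(400,640,3)
for n,a,b in(("plate",.425,.455),("deck",.385,.405)):
    q=W[(d>0)&(W[...,0]>a)&(W[...,0]<b)&(abs(W[...,1]+.275)<.03)];print(n,len(q),np.percentile(q[:,2],[10,50,90]).round(4))
    if n=="plate":print("slope",np.linalg.lstsq(np.c_[q[:,:2],np.ones(len(q))],q[:,2],rcond=None)[0].round(3))
```

```text
[ 0.47499283 -0.27464889  0.13174119] [7.38444521e-02 3.14006463e+00 2.58273174e-05] [1.21437094 2.27902667 0.84558973]
plate 8683 [0.0451 0.0462 0.0913]
slope [ 1.817 -0.325 -0.833]
deck 3668 [0.0248 0.0257 0.0265]
```

The plate top is 20.5 mm above the deck, so the cover is home. Now press about 8 mm.

apply_moves(
  rows=[0,0,0.002,0,0,0,0,0,0.004,0,0,0,0,0,0.006,0,0,0,0,0,0.008,0,0,0,0,0,0.01,0,0,0,0,0,0.012,0,0,0,0,0,0.013,0,0,0,0,0,0.013,0,0,0,0,0,0.013,0,0,0],
)

```text
t: 8.5
tool_pos: [0.475, -0.2747, 0.124]
tool_rot: [0.074, 3.14, 0.0]
contact_force: [1.8, 5.2, 7.3]
opening: 0.0232
grip_force: 62.3
```

Run:
```python
from h import *
o=ctrl.get_obs();im,d=ctrl.get_image("side");W=toworld("side",d)
cv2.imwrite("pics/s4.png",cv2.resize(im[140:245,230:370],(800,600),interpolation=2))
o=ctrl.get_obs();d=ctrl.get_image("wrist")[1]
m=ctrl.camera_model("wrist");K=m["mtx"];v,u=np.mgrid[:400,:640];f=K[0,0]
x=(u-K[0,2])/f;y=(v-K[1,2])/f;r=np.hypot(x,y)+1e-9;s=np.tan(np.minimum(r,1.45))/r
T=m["tool_from_camera"];C=np.stack([x*s*d,y*s*d,d],-1)
W=(Rot.from_rotvec(o["tool_rot"]).apply((C@T[:3,:3].T+T[:3,3]).reshape(-1,3))+o["tool_pos"]).reshape(400,640,3)
q=W[(d>0)&(abs(W[...,0]-.44)<.015)&(abs(W[...,1]+.275)<.035)&(abs(W[...,2]-.045)<.006)]
print(np.median(q[:,2]),np.linalg.lstsq(np.c_[q[:,:2],np.ones(len(q))],q[:,2],rcond=None)[0].round(3),o["contact_force"],o["tool_pos"])
q=W[(d>0)&(abs(W[...,0]-.395)<.01)&(abs(W[...,1]+.275)<.035)];print(np.median(q[:,2]))
```

```text
0.04574060829208071 [0.003 0.    0.044] [1.82526048 4.95854704 6.48177027] [ 0.47500659 -0.27467741  0.12396745]
0.025707335955453645
```

View pics/s4.png

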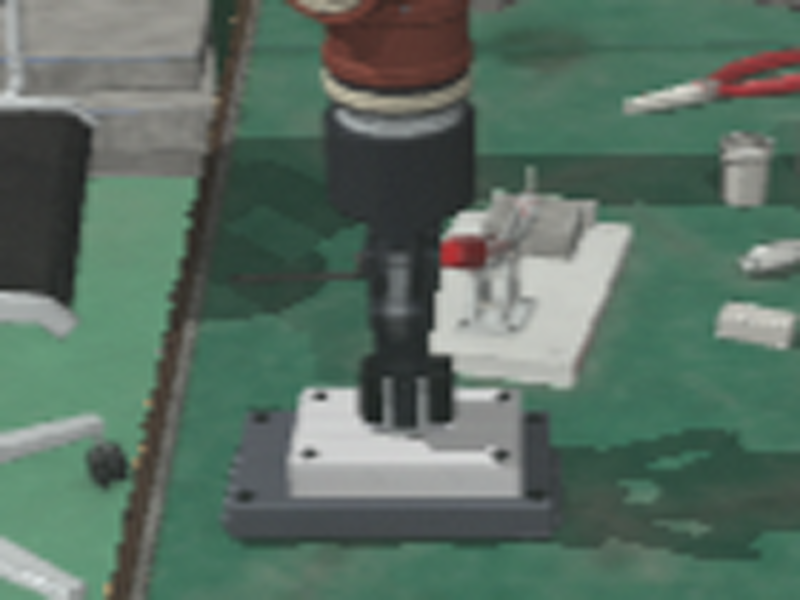

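The cover lies flat and square on the dark base: its top is at 20.0 mm above the deck with zero slope, crop (405,440). The grip is pressed about 7–8 mm and still held. Handing in.

```bash
python3 -c "
from station import ctrl
print(ctrl.finish_job())"
```

```text
the job is handed in; nothing more can be done
None
```

The cover is over the dowel, flat and square on the dark steel base, with the sprung grip pressed about 7–8 mm and still held; I handed the job in at about 8.6 s, but no verdict came back.

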